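# Reset the length stop of a baguette cutting guide and butt the loaf against it

### The job

Set the baguette cutting guide to its longer portion: press the length stop's spring lock button down with the fingertips and, keeping it down, push the stop away from the loaf until the button springs up again in the stop's other slot. Then push the loaf by its far end along the trough and through the knife gate until it butts against the stop. Only press and push with the fingers, never grip or lift the loaf or the stop, and leave the other things on the console where they stand.

Things in the scene. Friction and masses are not known exactly. Their poses are not given: they have to be found in the camera images.
- guide: Fixed wooden cutting guide, board 112 x 510 mm, its top 22 mm above the console. Origin on the console under the board; y runs along it and points to the loaf's end (roughly the robot's left), x across it away from the robot, z up; board from y -250 to +260 mm. At y +55 to +255 the board's top is the trough floor, between two fences 62 mm apart and 16 mm high.
- knife_gate (a point): Middle of the knife gate (guide's y +20 mm), 45 mm above the console, axes as the guide's. Two upright wooden cheeks a side with a 4 mm slit for the knife: x 33 to 47 mm either side, y -15 to +15 mm from this point, up to 112 mm above the console; 66 mm clear between the sides.
- length_stop (a joint): Slide of the length stop, in m: 0 = short portion (as found); grows as the stop moves away from the loaf along the guide's -y; 0.056 = long portion, 0.0585 = end of travel. The lock leaves some play: about 0 to 0.003 in the first slot, 0.053 to 0.0585 in the second. Unlocked it slides with about 2 to 4 N between two rails 35 mm high.
- stop_face (a point): Middle of the stop's face that the loaf butts against, 50 mm above the console: upright steel plate 56 mm wide, 6 mm thick, 26 to 74 mm above the console, facing the guide's +y; axes as the guide's; at the guide's y -40 mm when joint length_stop reads 0.
- push_flange (a point): The stop behind its face is a flat steel plate 72 mm wide, 26 to 31 mm above the console, with two slots open from above, each 44 mm (y) by 46 mm (x): 18 to 62 and 74 to 118 mm behind the face. This point, 40 mm up, is on the upright flange (46 mm wide, 4 thick, top 49 mm up) at the outer slot's far end; pushing it to the guide's -y moves the stop.
- lock_button (a joint): Travel of the spring lock button, in m: 0 = up (locked), grows as it is pressed down; from 0.014 the stop can slide over it; 0.019 = end. 2.4 N at the top, about 7 N at 0.015. Let go, it springs up; a part of the stop's plate lying over it keeps it at 0.014 until the next slot comes, where it springs up by itself.
- button_top (a point): Middle of the lock button's top: dark steel oblong, 20 mm (guide's x) by 38 mm (guide's y), on the guide at x 0, y -136 mm; its top is 40 mm above the console when up. At the start it stands in the stop's outer slot. Fingertips can go into the slot down to the board's top, 22 mm above the console.
- loaf: Loose loaf, a rigid short baguette 190 mm long, 53 mm wide, 47 mm high, 0.13 to 0.25 kg, flat underside on the trough floor. Origin: centre of its underside; y runs along it away from the stop.
- loaf_near_end (a point): Tip of the loaf that faces the stop, 23 mm above its underside (45 mm above the console); blunt, about 26 mm wide.
- loaf_far_end (a point): The loaf's other tip, away from the stop, 45 mm above the console, blunt, about 26 mm wide; push here toward the guide's -y.
- mustard_jar: Bystander: glass jar with a yellow lid, 68 mm wide, 112 mm high, behind the guide; origin under its centre.
- jam_jar_1: Bystander: jar with a red lid, 65 mm wide, 97 mm high, behind the guide; origin under its centre.
- enamel_cup: Bystander: low cup with a handle, 64 x 89 mm, 48 mm high, in front of the guide; origin under its centre.
- dough_timer: Bystander: round wind-up timer, 64 mm wide, 56 mm high, behind the loaf; origin under its centre.
- card_log_2: Bystander: price card in a slotted log slice, 29 x 50 mm, 86 mm high, behind the stop; origin under its centre.

How it is judged:
By the outcome, as a careful person would: the job done as asked, in the order asked, and still so for the second after the job is handed in, with the robot touching nothing.
It also fails if it takes over 51 s, if anything falls off the work surface, if the arm or the gripper's body presses on something with over 40 N, if the wrist force passes 120 N, or if a joint passes its speed limit or range.

### The arm

A 7-joint arm with a two-finger parallel gripper is mounted at the origin on a cart in front of the work surface, level with it; the furniture and walls round the work are solid. World frame = base frame: x ahead of the robot, y to its left, z up, the work surface at z = 0. Lengths are in mm, angles in rad, forces in N, time in s.
With the tool pointing down it reaches from about 400 to 900 mm from the base axis. Payload 5.5 kg.
Tool frame: the origin (TCP) lies on the centre line of the jaws, within the pads' length; the fingertips stand 22 mm ahead of it and the grasp point (between the pads) lies 3 mm ahead of it (env.finger_overhang is the z of the fingertips in the tool frame, in mm); z points along the fingers, x is the direction in which the jaws open and shut, and the axes are right-handed (so a half turn about z gives the same grasp; the last joint's range is limited). The gripper opens to 85 mm and grips with 20 to 120 N. Pads are 22 mm wide; open, the fingers measure 114 mm over their backs; the gripper's body (76 mm by 85 mm) begins 54 mm behind the grasp point. The pads swing forward as they close: fully open they stand 13 mm farther back than shut.
Start: joints at [1.473, 0.501, -0.427, 1.55, 0.221, 1.138, -0.21], TCP at [229.497, -608.137, 253.31] pointing down, gripper open.
Joint ranges: [-2.88, 2.88], [-0.31, 2.03], [-1.54, 1.56], [0.2, 2.42], [-1.41, 4.55], [0.19, 2.02], [-2.57, 2.57]. Speed limits (rad/s): [2.57, 2.57, 3.14, 3.14, 3.14, 3.14, 3.14].

### API

Orientations are given as a unit quaternion [w, x, y, z].
In Python, from station import telemetry, optics, env, spot_in gives the robot as it stands. The module is installed in compiled form; this text tells all that it offers.
- The arm moves only by the shell command python3 -m crank 'ROWS' [FORCE]. ROWS is JSON, a list of rows, each an object of numbers: "wx", "wy", "wz": the turn, a rotation vector about the tool's x, y, z in degrees; "tx", "ty", "tz": the shift along the tool's x, y, z in m; "jaw": the closure, from -1 (fully open) to 1 (shut). In form: [{"wx": .., "wy": .., "wz": .., "tx": .., "ty": .., "tz": .., "jaw": ..}, ...]. A call has 1 to 12 rows; each row shifts and turns the commanded pose from where the row before left it, along the tool's axes as they then stand; what a row does not reach is not made up. A row lasts 1/8 s, in which the tool goes at most 62.5 mm and 10.7 degrees, less where a joint would pass 70% of its speed; a pose out of reach is approached as far as the arm can. A call is refused whole if a number of a shift passes 0.0625 or a number of a turn 10.7, either way. A call with a gripper value outside its range is refused whole. The fingers move at their own pace and stop on an object; FORCE is the grip in N (left out, the last holds). Time passes only in rows, so rows that do not move let the fingers close. It gives the time, the measured TCP pose, the force and the opening at its end, in the units of the state.
- telemetry.observe(): the state, without advancing time (a new reading comes with each control period).
- optics.capture(name): name is "scene" or "top"; returns a dict with "pixels" (480x640x3 uint8, red, green, blue), "z_map" (480x640 float32, mm along the optical axis (not along the pixel's ray), 0 where there is no reading), "fx", "fy", "cx", "cy" (pixels), "pose" (4x4, takes a point from camera to world coordinates). Camera axes: x right, y down, z forward; pixel columns grow to the right and rows downward; lengths in mm; the calibration is good to about 2 mm. A picture is of the moment at which its call begins.
- env.finish_job(): hands the job in, once; it reports no verdict.
Trained networks look in a picture, given as the dict that the camera call returned (one of the last four; its "shot" number tells which), for a name from the list of things; names that differ only in an ending like _2 or _b are one class to them, and where a whole thing is asked for, a point or a joint stands for the part that bears it (a point fixed in the world has none). Each returns a list of dicts, best first, with "conf" (0 to 1); they miss things now and then, are a little off and sometimes report something else, mostly with a low value. They report only what shows in the picture. A call takes as long as a camera call.
- spot_in(picture, target): "box" ([centre column, centre row, width, height] in pixels, round what is visible of it).
The state is a dict: "clock": time; "qpos": joint angles; "qd": joint speeds; "effort": joint torques, N m; "ee_pos": TCP position; "tcp_rot": TCP orientation; "wrist_force": force on the tool from outside, world axes, zero at the start; "wrist_torque": the same for the moment, N m; "finger_gap": finger opening in mm.
Only numpy, scipy, OpenCV 4.12 (cv2) and the standard library are available. Lean on these libraries where they do the work, as an engineer would, in place of code of your own. Each camera call takes 0.05 s, during which the arm holds its last target.

## Working session

There is one attempt and no reset: what is moved stays moved. The work goes in short steps, Python scripts to look and compute and a shell command to move; the robot and the scene stay as the last step left them, time stands still between calls to the robot, and variables do not carry over. Pictures are saved under pics/ and viewed, and the job is handed in when it is done.

```bash
mkdir -p pics
cat > h.py <<'E'
import numpy as np, cv2, sys
from station import telemetry, optics, env, spot_in
from scipy.spatial.transform import Rotation as R
def snap(n,f):
    p=optics.capture(n); cv2.imwrite('pics/'+f,p['pixels'][:,:,::-1]); return p
def cloud(p):
    z=p['z_map'].astype(float); v,u=np.mgrid[:480,:640]
    c=np.stack([(u-p['cx'])/p['fx']*z,(v-p['cy'])/p['fy']*z,z],-1)
    w=c@p['pose'][:3,:3].T+p['pose'][:3,3]; w[z==0]=np.nan; return w
def st():
    s=telemetry.observe(); print('t',s['clock'],'pos',np.round(s['ee_pos'],1),'F',np.round(s['wrist_force'],1),'gap',round(float(s['finger_gap']),1)); print(np.round(R.from_quat(s['tcp_rot'],scalar_first=True).as_matrix(),3).tolist()); print(np.round(s['qpos'],2))
    return s
E
python3 - <<'E'
from h import *
st(); print(env.finger_overhang)
for n in('scene','top'):
    p=snap(n,n+'0.png'); w=cloud(p); np.save(n+'0.npy',w); print(n,p['pose'][:3,3])
    for t in ['guide','stop_face','lock_button','button_top','push_flange','loaf','loaf_near_end','loaf_far_end','knife_gate','mustard_jar','jam_jar_1','enamel_cup','dough_timer','card_log_2']:
        try: r=spot_in(p,t)[:2]
        except Exception as e: print(t,e); continue
        for d in r:
            b=d['box'];c=w[int(b[1]),int(b[0])] 
            print(t,round(d['conf'],2),np.round(b),np.round(c))
E
```

```text
t 0.0 pos [ 229.2 -607.6  252.2] F [ 0.7 -0.  -0. ] gap 85.5
[[0.353, -0.936, -0.001], [-0.936, -0.353, 0.002], [-0.002, -0.0, -1.0]]
[ 1.47  0.5  -0.43  1.55  0.22  1.14 -0.21]
22.0
scene [-110.39192527  728.004568    649.03412108]
guide 0.97 [345. 259. 216. 117.] [502.  15.  35.]
stop_face 0.73 [390. 229.  58.  34.] [ 514. -152.   30.]
lock_button 0.59 [401. 223.  13.  15.] [ 505. -174.   40.]
button_top 0.51 [398. 227.  17.  13.] [ 502. -164.   38.]
push_flange 0.78 [395. 230.  51.  36.] [ 506. -156.   31.]
loaf 0.8 [296. 264.  82.  50.] [529. 123.  62.]
loaf_near_end 0.85 [295. 266.  78.  49.] [527. 130.  61.]
loaf_near_end 0.57 [376. 277.  29.  38.] [433.   1.  19.]
loaf_far_end 0.81 [295. 265.  78.  48.] [528. 126.  62.]
knife_gate 0.79 [344. 259. 211. 113.] [502.  15.  35.]
mustard_jar 0.97 [343. 200.  32.  53.] [ 623. -112.   78.]
mustard_jar 0.51 [381. 198.  18.  39.] [ 610. -235.   42.]
jam_jar_1 0.8 [308. 224.  29.  55.] [617.   2.  67.]
enamel_cup 0.56 [376. 277.  32.  37.] [433.   0.  17.]
dough_timer 0.66 [264. 246.  32.  35.] [648.  99.  42.]
card_log_2 0.64 [380. 197.
[... 437 characters left out ...]
231.  90.  31.] [537.  98.  70.]
loaf 0.59 [287. 232.  83.  32.] [536. 104.  71.]
loaf_near_end 0.58 [288. 235.  88.  31.] [532. 100.  65.]
loaf_far_end 0.85 [289. 231.  90.  31.] [539. 100.  69.]
loaf_far_end 0.34 [355. 190.  29.  41.] [626. -25.  98.]
knife_gate 0.57 [360. 251. 241. 100.] [520. -51.  24.]
mustard_jar 0.96 [410. 189.  38.  46.] [ 635. -134.  111.]
mustard_jar 0.4 [286. 231.  84.  32.] [536. 104.  71.]
jam_jar_1 0.86 [356. 191.  33.  41.] [623. -27.  99.]
enamel_cup 0.78 [332. 295.  40.  29.] [424.   2.  11.]
dough_timer 0.78 [306. 179.  30.  31.] [658.  76.  47.]
card_log_2 0.63 [448. 216.  31.  22.] [ 608. -229.   42.]
card_log_2 0.32 [307. 181.  33.  31.] [659.  74.  41.]
```

Run:
```python
import cv2
a=cv2.imread('pics/top0.png')[150:330,220:500]; cv2.imwrite('pics/topc.png',cv2.resize(a,None,fx=2.85,fy=2.85,interpolation=2))
a=cv2.imread('pics/scene0.png')[160:340,220:480]; cv2.imwrite('pics/scenec.png',cv2.resize(a,None,fx=3,fy=3,interpolation=2))
```

```text
(no output)
```

View pics/topc.png

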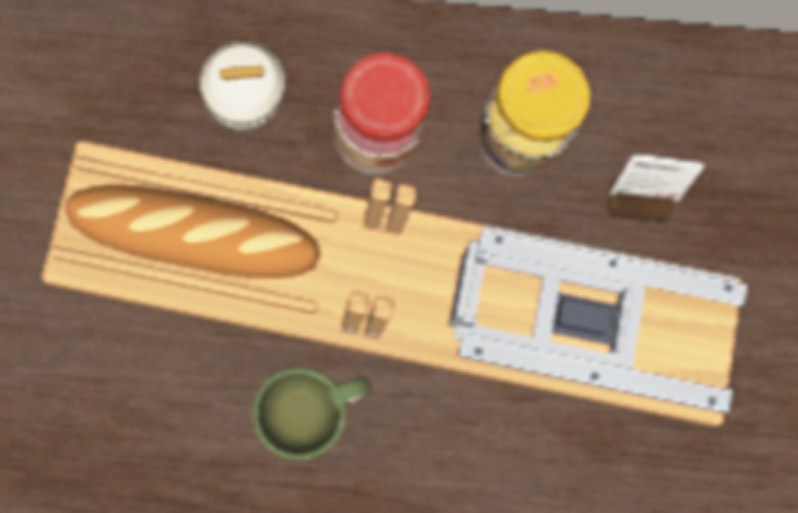

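View pics/scenec.png

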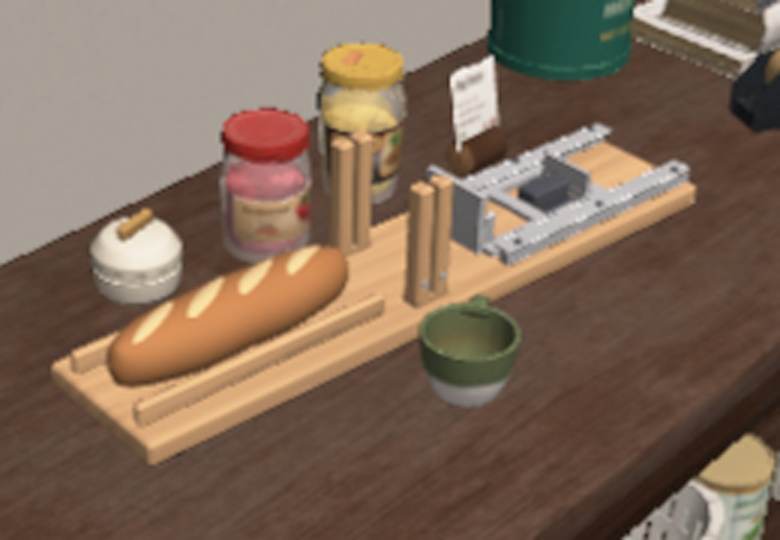

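Run:
```python
from h import *
from scipy.optimize import minimize
for n in('top','scene'):
    w=np.load(n+'0.npy'); z=w[...,2]
    print('table z',np.nanmedian(z[300:320,300:310]) if n=='top' else np.nanmedian(z[300:310,330:350]))
    m=((z>15)&(z<60)).astype(np.uint8)
    k,l,s,c=cv2.connectedComponentsWithStats(m,connectivity=4)
    u,v=(340,250) if n=='top' else (350,262)
    L=l[v,u]; print(L,s[L])
    q=w[(l==L)&(z<28)&(z>17)]; print(len(q),np.median(q[:,2]))
    P=q[:,:2].astype(np.float32)
    r=cv2.minAreaRect(P); print(r)
    # robust fit: soft rectangle edges using percentiles
    best=None
    for a in np.radians(np.arange(-20,0,.25)):
        pass
    ang=r[2]
    # cost over angle: extents by 1/99 percentile product
    def ext(a):
        ex=np.array([np.cos(a),np.sin(a)]);ey=np.array([-np.sin(a),np.cos(a)])
        X=P@ex;Y=P@ey
        return np.percentile(X,[.5,99.5]),np.percentile(Y,[.3,99.7]),ex,ey
    A=np.radians(np.arange(-30,30,.1)); g=[np.ptp(ext(a)[0]) for a in A]; a=A[np.argmin(g)]
    x,y,ex,ey=ext(a); print('ang',np.degrees(a),x,y,np.ptp(x),np.ptp(y))
    o=ex*x.mean()+ey*(y.mean()-5); print('origin',o)
```

```text
table z 0.229134537613902
30 [  235   200   247    99 10762]
6597 21.993406319990754
((525.54541015625, -46.09674072265625), (509.4972229003906, 112.59314727783203), 82.96766662597656)
ang -6.999999999999673 [471.4938385  582.59698967] [-234.46986286  271.51671086] 111.10315117442201 505.98657372017374
origin [524.76498829 -50.80805611]
table z 0.7650323849069309
17 [ 237  201  215  112 7628]
3386 22.60930351765188
((483.55194091796875, -36.65899658203125), (512.0079956054688, 201.7807159423828), 83.33942413330078)
ang -8.19999999999969 [385.1480796  577.31989423] [-218.20713783  288.39825624] 192.17181462575132 506.60539406656187
origin [480.60645927 -38.85002126]
```

```bash
cat >> h.py <<'E'
a=np.radians(-7.0); EX=np.array([np.cos(a),np.sin(a)]);EY=np.array([-np.sin(a),np.cos(a)]);O=np.array([525.0,-51.0])
def tog(w):
    d=w[...,:2]-O; return np.stack([d@EX,d@EY,w[...,2]],-1)
def tow(x,y): return O+x*EX+y*EY
E
python3 - <<'E'
from h import *
for n in('top','scene'):
    g=tog(np.load(n+'0.npy')); x,y,z=g[...,0],g[...,1],g[...,2]
    def rep(name,m):
        q=g[m]; 
        if len(q)>3: print(n,name,len(q),'x',np.round(np.percentile(q[:,0],[2,50,98]),1),'y',np.round(np.percentile(q[:,1],[2,50,98]),1),'z',np.round(np.percentile(q[:,2],[2,50,98]),1))
    rep('button',(abs(x)<20)&(abs(y+136)<22)&(z>36)&(z<44))
    rep('flange',(abs(x)<30)&(y<-152)&(y>-190)&(z>36)&(z<60))
    rep('face',(abs(x)<35)&(abs(y+43)<15)&(z>60)&(z<80))
    rep('loaf',(abs(x)<40)&(y>40)&(y<275)&(z>33)&(z<90))
    rep('looffar',(abs(x)<40)&(y>200)&(y<275)&(z>33)&(z<90))
    rep('cheekL',(x>25)&(x<60)&(abs(y-20)<22)&(z>90)&(z<130))
    rep('cheekR',(x<-25)&(x>-60)&(abs(y-20)<22)&(z>90)&(z<130))
    rep('railR',(x<-20)&(x>-60)&(y<-50)&(z>32)&(z<40))
    rep('railL',(x>20)&(x<60)&(y<-50)&(z>32)&(z<40))
print('button',tow(0,-136),'flange inner',tow(0,-160),'loaf far',tow(0,260))
E
```

```text
top button 173 x [-10.   -1.1   9. ] y [-153.1 -135.2 -117.3] z [36.7 40.2 43. ]
top flange 81 x [-21.6  -1.3  20.3] y [-162.1 -159.  -152.6] z [36.9 46.8 52.1]
top face 99 x [-27.4  -0.6  26.1] y [-46.3 -43.  -40.4] z [62.9 73.4 76.6]
top loaf 2709 x [-38.   -6.1  37.5] y [ 65.4 152.9 243.9] z [34.2 60.5 70.8]
top looffar 610 x [-38.3  -6.5  37.6] y [200.8 220.9 250.8] z [34.  58.3 69.9]
top cheekL 124 x [32.6 36.9 46.6] y [ 6.1 20.1 34.4] z [ 91.3 110.7 114.5]
top cheekR 119 x [-47.  -42.  -34.1] y [ 6.1 18.2 34.6] z [ 91.6 110.4 114.2]
top railR 872 x [-47.4 -38.5 -24.1] y [-472.6 -153.   -54.8] z [32.2 35.2 38.9]
top railL 800 x [22.8 38.1 47.5] y [-414.6 -151.1  -56.1] z [32.1 35.2 38.8]
scene button 126 x [-17.5  -0.8  18. ] y [-157.2 -141.5 -114.2] z [36.3 39.9 43.7]
scene flange 96 x [-21.6   0.   24.5] y [-161.8 -155.4 -152.7] z [36.4 43.5 50.4]
scene face 109 x [-28.1 -11.   27.9] y [-43.5 -38.5 -34.7] z [60.3 70.4 76.1]
scene loaf 2394 x [-38.6 -18.8  32.6] y [ 74.1 176.4 252.2] z [34.1 56.1 71.1]
scene looffar 855 x [-38.3 -15.2  35.1] y [201.1 229.7 255.3] z [34.  52.4 69.9]
scene cheekL 166 x [31.7 35.4 45.7] y [10.3 27.  39.9] z [ 91.  104.5 114.3]
scene cheekR 180 x [-48.3 -43.8 -34.4] y [10.5 28.7 39.3] z [ 90.4 104.4 113.1]
scene railR 466 x [-48.7 -39.1 -22.8] y [-467.2 -148.8  -52.9] z [32.1 35.1 39. ]
scene railL 307 x [22.  38.6 58.6] y [-524.3 -177.   -96.2] z [32.2 35.3 38.9]
button [ 508.4257693  -185.98627662] flange inner [ 505.50090506 -209.80738426] loaf far [556.68602929 207.06199943]
```

Run:
```python
from h import *
for n in('top','scene'):
    w=np.load(n+'0.npy'); q=w[(w[...,2]>90)&(w[...,0]>150)&(w[...,0]<900)&(abs(w[...,1])<800)]
    b={}
    for p in q: 
        k=(int(p[0]//100*100),int(p[1]//100*100)); b[k]=max(b.get(k,0),p[2])
    print(n,{k:int(v) for k,v in sorted(b.items())})
print(tow(0,-144),EX,EY)
```

```text
top {(300, 500): 120, (300, 600): 121, (400, -100): 114, (400, 500): 154, (400, 600): 155, (500, -600): 111, (500, -100): 115, (500, 500): 120, (500, 600): 118, (600, -600): 113, (600, -500): 249, (600, -400): 249, (600, -200): 116, (600, -100): 101, (600, 0): 98, (700, -500): 383, (700, -400): 395, (700, -300): 182, (700, -200): 432, (700, -100): 412, (700, 0): 414, (700, 100): 395, (700, 300): 267, (800, -600): 241, (800, -500): 346, (800, -400): 441, (800, -300): 435, (800, -200): 423, (800, -100): 405, (800, 0): 401, (800, 100): 391, (800, 200): 372, (800, 300): 363, (800, 400): 351, (800, 500): 339, (800, 600): 290, (800, 700): 146}
scene {(100, -600): 329, (200, -700): 482, (200, -600): 485, (300, 500): 122, (300, 600): 122, (400, -100): 114, (400, 500): 154, (400, 600): 157, (500, -800): 108, (500, -700): 110, (500, -600): 110, (500, -100): 115, (500, 500): 121, (500, 600): 120, (600, -800): 108, (600, -700): 109, (600, -600): 247, (600, -500): 249, (600, -400): 248, (600, -200): 115, (600, -100): 115, (600, 0): 100, (700, -600): 247, (700, -500): 446, (700, -400): 447, (700, -300): 424, (700, -200): 470, (700, 0): 491, (700, 100): 491, (700, 200): 489, (700, 300): 267, (800, -800): 415, (800, -700): 425, (800, -600): 435, (800, -500): 442, (800, -400): 455, (800, -300): 464, (800, -200): 473, (800, -100): 482, (800, 0): 492, (800, 100): 502, (800, 200): 511, (800, 300): 521, (800, 400): 523, (800, 500): 242}
[ 507.45081455 -193.92664584] [ 0.99254615 -0.12186934] [0.12186934 0.99254615]
```

View pics/scene0.png

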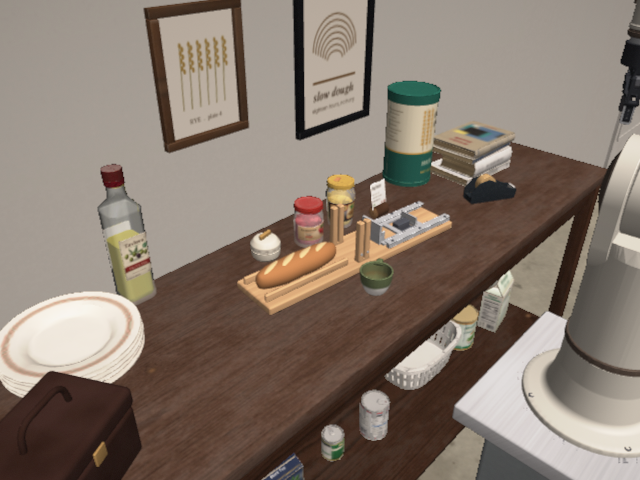

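View pics/top0.png

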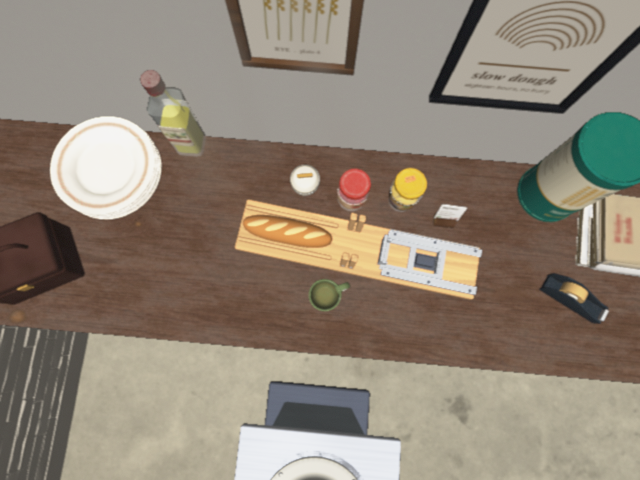

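```bash
python3 -m crank '[{"wz":-10.4,"jaw":1},{"wz":-10.4,"jaw":1},{"wz":-10.4,"jaw":1},{"wz":-10.4,"jaw":1},{"wz":-10.4,"jaw":1},{"wz":-10.3,"jaw":1}]' 30
python3 - <<'E'
from h import *
st()
E
```

```text
t 1.5 pos [ 229.5 -608.2  253.3] F [ 0.1  0.9 -0.5] gap 85.2
[[0.353, -0.936, 0.0], [-0.936, -0.353, -0.0], [0.0, 0.0, -1.0]]
[ 1.47  0.5  -0.43  1.55  0.22  1.14 -0.21]invalid input at $[0]: expected keys wx, wy, wz, tx, ty, tz, jaw
```

```bash
python3 -m crank '[{"wx":0,"wy":0,"wz":-10.4,"tx":0,"ty":0,"tz":0,"jaw":1},{"wx":0,"wy":0,"wz":-10.4,"tx":0,"ty":0,"tz":0,"jaw":1},{"wx":0,"wy":0,"wz":-10.4,"tx":0,"ty":0,"tz":0,"jaw":1},{"wx":0,"wy":0,"wz":-10.4,"tx":0,"ty":0,"tz":0,"jaw":1},{"wx":0,"wy":0,"wz":-10.4,"tx":0,"ty":0,"tz":0,"jaw":1},{"wx":0,"wy":0,"wz":-10.3,"tx":0,"ty":0,"tz":0,"jaw":1}]' 30
python3 - <<'E'
from h import *
st()
E
```

```text
clock: 2.25
ee_pos: [229.4, -608.2, 253.4]
tcp_rot: [0.0, 0.998, -0.058, 0.0]
wrist_force: [-0.1, -0.3, -0.8]
finger_gap: -0.2
t 2.25 pos [ 229.4 -608.2  253.4] F [-0.1 -0.3 -0.8] gap -0.2
[[0.993, -0.117, 0.0], [-0.117, -0.993, -0.0], [0.0, 0.0, -1.0]]
[ 1.63  0.55 -0.66  1.54  0.35  1.17  0.79]
```

```bash
python3 -m crank '[{"wx":0,"wy":0,"wz":0,"tx":0.025,"ty":-0.0494,"tz":0,"jaw":1},{"wx":0,"wy":0,"wz":0,"tx":0.025,"ty":-0.0494,"tz":0,"jaw":1},{"wx":0,"wy":0,"wz":0,"tx":0.025,"ty":-0.0494,"tz":0,"jaw":1},{"wx":0,"wy":0,"wz":0,"tx":0.025,"ty":-0.0494,"tz":0,"jaw":1},{"wx":0,"wy":0,"wz":0,"tx":0.025,"ty":-0.0494,"tz":0,"jaw":1},{"wx":0,"wy":0,"wz":0,"tx":0.025,"ty":-0.0494,"tz":0,"jaw":1},{"wx":0,"wy":0,"wz":0,"tx":0.025,"ty":-0.0494,"tz":0,"jaw":1},{"wx":0,"wy":0,"wz":0,"tx":0.025,"ty":-0.0494,"tz":0,"jaw":1},{"wx":0,"wy":0,"wz":0,"tx":0.025,"ty":-0.0494,"tz":0.05,"jaw":1},{"wx":0,"wy":0,"wz":0,"tx":0,"ty":0,"tz":0.05,"jaw":1},{"wx":0,"wy":0,"wz":0,"tx":0,"ty":0,"tz":0,"jaw":1}]' 30
python3 - <<'E'
from h import *
s=st(); print(tog(np.array(s['ee_pos'])[None]))
snap('top','top1.png');
E
```

```text
clock: 3.62
ee_pos: [499.5, -200.5, 158.4]
tcp_rot: [-0.001, 0.998, -0.06, -0.004]
wrist_force: [-1.4, -0.4, 0.8]
finger_gap: 0.1
t 3.625 pos [ 499.5 -200.5  158.4] F [-1.4 -0.4  0.8] gap 0.1
[[0.993, -0.121, -0.007], [-0.121, -0.993, 0.003], [-0.007, -0.002, -1.0]]
[ 0.93  0.51 -0.76  1.9   0.43  0.92 -0.16]
[[  -7.11252579 -151.52465679  158.3633761 ]]
```

```bash
python3 -m crank '[{"wx":0,"wy":0,"wz":0,"tx":0,"ty":0,"tz":0,"jaw":1},{"wx":0,"wy":0,"wz":0,"tx":0,"ty":0,"tz":0,"jaw":1}]' 30
python3 - <<'E'
from h import *
s=st(); print(tog(np.array(s['ee_pos'])[None]))
p=snap('scene','s1.png');a=cv2.imread('pics/s1.png')[140:300,320:500]; cv2.imwrite('pics/s1c.png',cv2.resize(a,None,fx=3.5,fy=3.5,interpolation=2))
E
```

```text
clock: 3.92
ee_pos: [503.2, -203.1, 163.4]
tcp_rot: [0.001, 0.998, -0.062, 0.002]
wrist_force: [0.6, -0.8, 0.5]
finger_gap: 0.1
t 3.925 pos [ 503.2 -203.1  163.4] F [ 0.6 -0.8  0.5] gap 0.1
[[0.992, -0.124, 0.003], [-0.124, -0.992, -0.002], [0.003, 0.002, -1.0]]
[ 0.94  0.5  -0.76  1.9   0.43  0.91 -0.16]
[[  -3.10266372 -153.61496612  163.43285627]]
```

View pics/s1c.png

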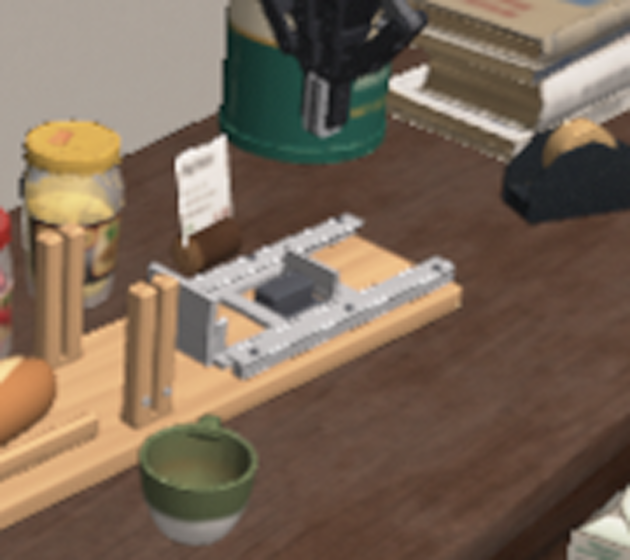

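```bash
python3 -m crank '[{"wx":0,"wy":0,"wz":0,"tx":0.003,"ty":-0.0115,"tz":0.02,"jaw":1},{"wx":0,"wy":0,"wz":0,"tx":0,"ty":0,"tz":0.025,"jaw":1},{"wx":0,"wy":0,"wz":0,"tx":0,"ty":0,"tz":0.025,"jaw":1},{"wx":0,"wy":0,"wz":0,"tx":0,"ty":0,"tz":0.01,"jaw":1},{"wx":0,"wy":0,"wz":0,"tx":0,"ty":0,"tz":0,"jaw":1},{"wx":0,"wy":0,"wz":0,"tx":0,"ty":0,"tz":0,"jaw":1},{"wx":0,"wy":0,"wz":0,"tx":0,"ty":0,"tz":0,"jaw":1}]' 30
python3 - <<'E'
from h import *
s=st(); print(tog(np.array(s['ee_pos'])[None]))
for n,c in(('scene',(170,260,360,460)),('top',(200,320,360,500))):
    p=snap(n,n+'2.png');a=cv2.imread(f'pics/{n}2.png')[c[0]:c[1],c[2]:c[3]]; cv2.imwrite(f'pics/{n}2c.png',cv2.resize(a,None,fx=5,fy=5,interpolation=2))
E
```

```text
clock: 4.85
ee_pos: [507.3, -191.1, 82.4]
tcp_rot: [0.0, 0.998, -0.061, 0.001]
wrist_force: [-0.3, 0.7, 0.2]
finger_gap: -0.3
t 4.85 pos [ 507.3 -191.1   82.4] F [-0.3  0.7  0.2] gap -0.3
[[0.992, -0.123, 0.002], [-0.123, -0.992, -0.001], [0.002, 0.001, -1.0]]
[ 0.84  0.62 -0.68  1.94  0.55  0.78 -0.27]
[[  -0.51224463 -141.25614641   82.41606195]]
```

View pics/scene2c.png

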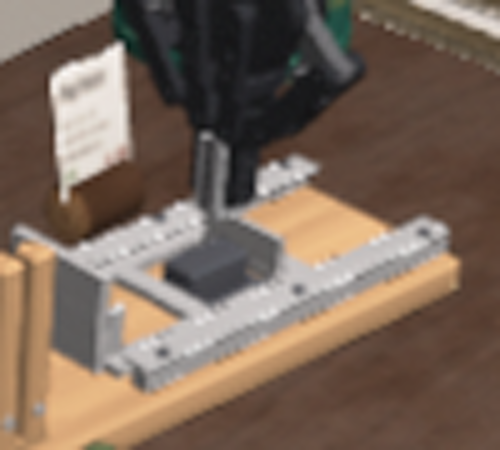

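View pics/top2c.png

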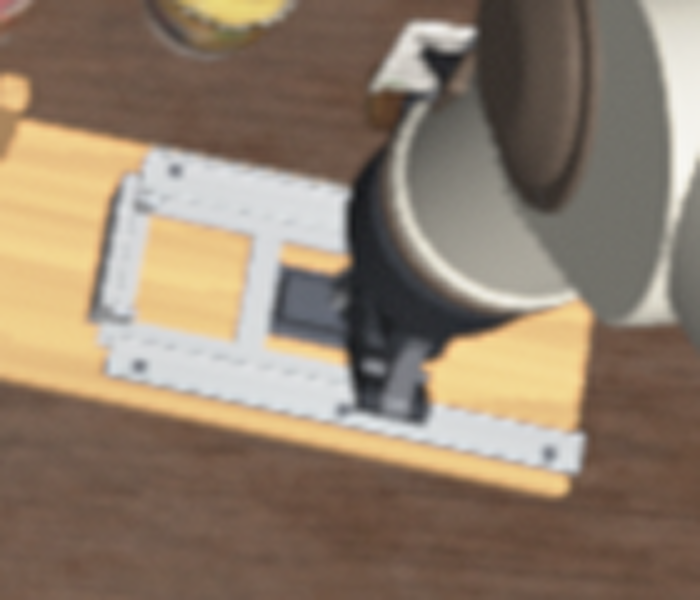

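```bash
python3 -m crank '[{"wx":0,"wy":0,"wz":0,"tx":0,"ty":0,"tz":0.016,"jaw":1},{"wx":0,"wy":0,"wz":0,"tx":0,"ty":0,"tz":0.008,"jaw":1},{"wx":0,"wy":0,"wz":0,"tx":0,"ty":0,"tz":0.006,"jaw":1},{"wx":0,"wy":0,"wz":0,"tx":0,"ty":0,"tz":0.006,"jaw":1},{"wx":0,"wy":0,"wz":0,"tx":0,"ty":0,"tz":0,"jaw":1},{"wx":0,"wy":0,"wz":0,"tx":0,"ty":0,"tz":0,"jaw":1}]' 30
python3 - <<'E'
from h import *
s=st(); print(tog(np.array(s['ee_pos'])[None]))
for n,c in(('scene',(170,260,360,460)),):
    p=snap(n,n+'3.png');a=cv2.imread(f'pics/{n}3.png')[c[0]:c[1],c[2]:c[3]]; cv2.imwrite(f'pics/{n}3c.png',cv2.resize(a,None,fx=5,fy=5,interpolation=2))
E
```

```text
clock: 5.7
ee_pos: [506.4, -191.0, 45.4]
tcp_rot: [0.0, 0.998, -0.061, -0.0]
wrist_force: [-2.2, -0.5, 7.4]
finger_gap: -0.0
t 5.7 pos [ 506.4 -191.    45.4] F [-2.2 -0.5  7.4] gap -0.0
[[0.992, -0.122, -0.001], [-0.122, -0.992, -0.001], [-0.001, 0.001, -1.0]]
[ 0.81  0.67 -0.63  1.95  0.6   0.72 -0.31]
[[  -1.39655874 -141.22448965   45.43245121]]
```

View pics/scene3c.png

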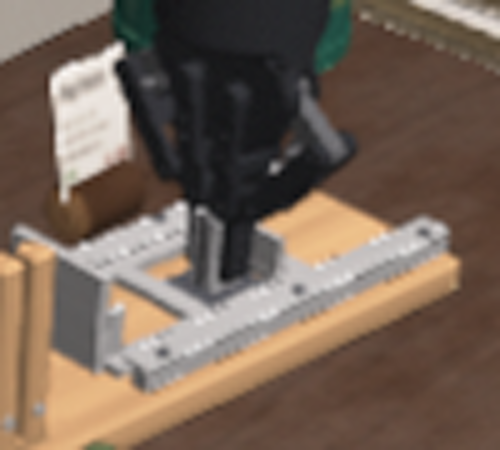

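```bash
python3 -m crank '[{"wx":0,"wy":0,"wz":0,"tx":0,"ty":0.004,"tz":0,"jaw":1},{"wx":0,"wy":0,"wz":0,"tx":0,"ty":0.004,"tz":0,"jaw":1},{"wx":0,"wy":0,"wz":0,"tx":0,"ty":0.004,"tz":0,"jaw":1},{"wx":0,"wy":0,"wz":0,"tx":0,"ty":0.004,"tz":0,"jaw":1},{"wx":0,"wy":0,"wz":0,"tx":0,"ty":0.004,"tz":0,"jaw":1},{"wx":0,"wy":0,"wz":0,"tx":0,"ty":0,"tz":0,"jaw":1}]' 30
python3 - <<'E'
from h import *
s=st(); print(tog(np.array(s['ee_pos'])[None]), tog(np.array(s['wrist_force'])[None]+np.r_[O,0]))
p=snap('top','top4.png'); g=tog(cloud(p)); x,y,z=g[...,0],g[...,1],g[...,2]
q=g[(abs(x)<35)&(y<-20)&(y>-140)&(z>64)&(z<80)]; print(len(q),np.percentile(q[:,1],[5,50,95]))
for n,c in(('scene',(170,260,360,460)),):
    p=snap(n,n+'4.png');a=cv2.imread(f'pics/{n}4.png')[c[0]:c[1],c[2]:c[3]]; cv2.imwrite(f'pics/{n}4c.png',cv2.resize(a,None,fx=5,fy=5,interpolation=2))
E
```

```text
clock: 6.5
ee_pos: [505.1, -207.9, 45.7]
tcp_rot: [-0.001, 0.998, -0.06, 0.001]
wrist_force: [0.9, 3.9, 6.4]
finger_gap: 0.1
t 6.5 pos [ 505.1 -207.9   45.7] F [0.9 3.9 6.4] gap 0.1
[[0.993, -0.12, 0.001], [-0.12, -0.993, 0.003], [0.001, -0.003, -1.0]]
[ 0.84  0.68 -0.64  1.94  0.6   0.72 -0.27]
[[  -0.60061304 -158.20111166   45.6698599 ]] [[0.43182249 3.98819843 6.39071243]]
98 [-57.88858997 -54.81107233 -52.22247515]
```

View pics/scene4c.png

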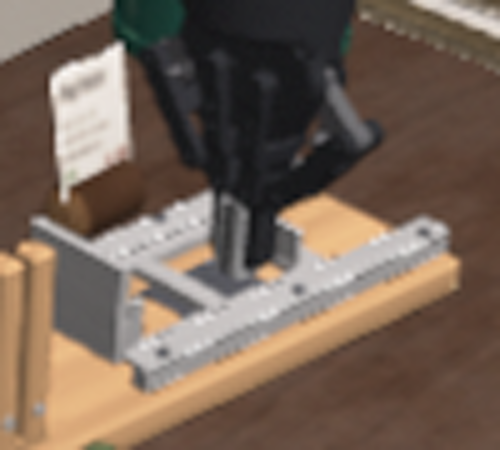

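```bash
python3 -m crank '[{"wx":0,"wy":0,"wz":0,"tx":0,"ty":0.005,"tz":0,"jaw":1},{"wx":0,"wy":0,"wz":0,"tx":0,"ty":0.005,"tz":0,"jaw":1},{"wx":0,"wy":0,"wz":0,"tx":0,"ty":0.005,"tz":0,"jaw":1},{"wx":0,"wy":0,"wz":0,"tx":0,"ty":0.005,"tz":0,"jaw":1},{"wx":0,"wy":0,"wz":0,"tx":0,"ty":0.005,"tz":0,"jaw":1},{"wx":0,"wy":0,"wz":0,"tx":0,"ty":0.005,"tz":0,"jaw":1},{"wx":0,"wy":0,"wz":0,"tx":0,"ty":0.005,"tz":0,"jaw":1},{"wx":0,"wy":0,"wz":0,"tx":0,"ty":0.004,"tz":0,"jaw":1},{"wx":0,"wy":0,"wz":0,"tx":0,"ty":0.003,"tz":0,"jaw":1},{"wx":0,"wy":0,"wz":0,"tx":0,"ty":0,"tz":0,"jaw":1},{"wx":0,"wy":0,"wz":0,"tx":0,"ty":0,"tz":0,"jaw":1}]' 30
python3 - <<'E'
from h import *
s=st(); print(tog(np.array(s['ee_pos'])[None]), tog(np.array(s['wrist_force'])[None]+np.r_[O,0]))
p=snap('top','top5.png'); g=tog(cloud(p)); x,y,z=g[...,0],g[...,1],g[...,2]
q=g[(abs(x)<35)&(y<-20)&(y>-120)&(z>64)&(z<80)]; print(len(q),np.percentile(q[:,1],[5,50,95]))
q=g[(abs(x)<8)&(y<-116)&(y>-156)&(z>18)&(z<50)]; print(len(q),np.percentile(q[:,2],[5,50,95]))
for n,c in(('scene',(170,260,360,460)),):
    p=snap(n,n+'5.png');a=cv2.imread(f'pics/{n}5.png')[c[0]:c[1],c[2]:c[3]]; cv2.imwrite(f'pics/{n}5c.png',cv2.resize(a,None,fx=5,fy=5,interpolation=2))
g=tog(cloud(p)); x,y,z=g[...,0],g[...,1],g[...,2]
q=g[(abs(x)<8)&(y<-116)&(y>-156)&(z>18)&(z<50)]; print(len(q),np.percentile(q[:,2],[5,50,95]))
E
```

```text
clock: 7.98
ee_pos: [498.3, -252.8, 45.0]
tcp_rot: [0.0, 0.998, -0.062, -0.001]
wrist_force: [-0.7, -0.4, 0.6]
finger_gap: 0.4
t 7.975 pos [ 498.3 -252.8   45. ] F [-0.7 -0.4  0.6] gap 0.4
[[0.992, -0.123, -0.001], [-0.123, -0.992, -0.0], [-0.001, 0.0, -1.0]]
[ 0.91  0.69 -0.63  1.91  0.6   0.74 -0.19]
[[  -1.86526052 -203.55785218   45.04615889]] [[-0.60006316 -0.48143615  0.58428431]]
106 [-103.08317259  -99.68115644  -97.58306065]
150 [36.0442832  40.01375398 42.64489403]
42 [25.10754087 39.50928573 42.39793383]
```

View pics/scene5c.png

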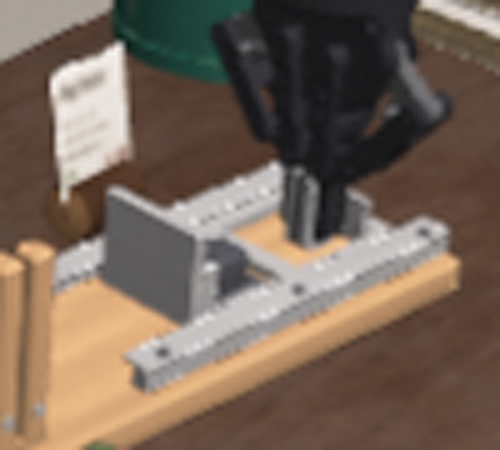

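```bash
python3 -m crank '[{"wx":0,"wy":0,"wz":0,"tx":0,"ty":-0.006,"tz":0,"jaw":1},{"wx":0,"wy":0,"wz":0,"tx":0,"ty":0,"tz":-0.02,"jaw":1},{"wx":0,"wy":0,"wz":0,"tx":0,"ty":0,"tz":-0.04,"jaw":1},{"wx":0,"wy":0,"wz":0,"tx":0,"ty":0,"tz":-0.05,"jaw":1},{"wx":0,"wy":0,"wz":0,"tx":0,"ty":0,"tz":-0.04,"jaw":1},{"wx":0,"wy":0,"wz":0,"tx":0,"ty":0,"tz":0,"jaw":1},{"wx":0,"wy":0,"wz":0,"tx":0,"ty":0,"tz":0,"jaw":1}]' 30
python3 - <<'E'
from h import *
s=st(); print(tog(np.array(s['ee_pos'])[None]))
for n in('top','scene'):
    p=snap(n,n+'6.png'); g=tog(cloud(p)); x,y,z=g[...,0],g[...,1],g[...,2]
    for lo,hi in((26,37),(41,90)):
        q=g[(abs(x)<(26 if lo<30 else 40))&(y>40)&(y<275)&(z>lo)&(z<hi)]; print(n,lo,len(q),'x',np.percentile(q[:,0],[1,50,99]),'y',np.percentile(q[:,1],[0,1,50,99,100]))
    q=g[(abs(x)<35)&(y<-20)&(y>-140)&(z>64)&(z<80)]; print('face',len(q),np.percentile(q[:,1],[5,50,95]))
    q=g[(abs(x)<8)&(y<-118)&(y>-154)&(z>18)&(z<50)]; print('btn',len(q),np.percentile(q[:,2],[5,50,95]))
E
```

```text
clock: 8.95
ee_pos: [499.4, -246.5, 196.0]
tcp_rot: [0.0, 0.998, -0.061, 0.0]
wrist_force: [0.4, 0.6, 0.3]
finger_gap: 0.1
t 8.95 pos [ 499.4 -246.5  196. ] F [0.4 0.6 0.3] gap 0.1
[[0.992, -0.122, 0.0], [-0.122, -0.992, -0.001], [0.0, 0.001, -1.0]]
[ 1.02  0.48 -0.79  1.83  0.4   0.99 -0.05]
[[  -1.54128206 -197.1523471   196.01203386]]
top 26 3 x [-16.06061602  -2.48883325  23.50146138] y [ 57.76113593  57.83202435  61.30555656 231.940596   235.42294374]
top 41 1985 x [-27.42178982  -5.91209658  23.02909288] y [ 60.87483617  65.89982018 152.6641822  242.53425426 248.59063249]
face 106 [-102.90876354  -99.58565004  -97.47730834]
btn 133 [37.67515313 40.4116167  42.77387521]
scene 26 86 x [-25.3589591  -21.36552826  -5.11230299] y [ 92.32794809  93.64479082 189.34711062 251.16067055 251.26020434]
scene 41 1796 x [-28.09438243 -15.42718905  13.20036157] y [ 40.09520543  73.02524454 173.83509829 251.92682538 254.73191855]
face 118 [-99.32504476 -95.01840989 -92.75031998]
btn 40 [26.94351509 39.76141393 41.35612018]
```

Run:
```python
from h import *
g=tog(np.load('top0.npy')); x,y,z=g[...,0],g[...,1],g[...,2]
for y0 in range(60,256,15):
    q=g[(abs(x)<31)&(y>y0)&(y<y0+15)&(z>42)&(z<90)]
    if len(q)>5: print(y0,len(q),np.round(np.percentile(q[:,0],[2,98]),1),round(np.percentile(q[:,0],[2,98]).mean(),1),np.round(q[q[:,2].argmax()],0))
```

```text
60 82 [-15.8  11. ] -2.4 [ 3. 73. 64.]
75 144 [-21.5  16.4] -2.6 [ 1. 87. 68.]
90 170 [-24.1  19.4] -2.4 [ -5. 100.  72.]
105 178 [-25.9  21.5] -2.2 [ -0. 109.  71.]
120 189 [-26.3  22.1] -2.1 [ -1. 132.  72.]
135 186 [-27.1  21.5] -2.8 [ -2. 136.  73.]
150 189 [-27.3  22.4] -2.4 [ -9. 150.  72.]
165 181 [-27.   21.4] -2.8 [ -2. 173.  74.]
180 180 [-27.2  21.1] -3.0 [ -5. 182.  71.]
195 176 [-26.   20.1] -2.9 [ -1. 208.  73.]
210 151 [-24.6  16.6] -4.0 [ -2. 216.  72.]
225 109 [-20.6  13.8] -3.4 [ -8. 230.  68.]
240 34 [-14.    7.3] -3.3 [ -1. 243.  62.]
```

```bash
python3 -m crank '[{"wx":0,"wy":0,"wz":0,"tx":0,"ty":-0.053,"tz":0,"jaw":1},{"wx":0,"wy":0,"wz":0,"tx":0,"ty":-0.053,"tz":0,"jaw":1},{"wx":0,"wy":0,"wz":0,"tx":0,"ty":-0.053,"tz":0,"jaw":1},{"wx":0,"wy":0,"wz":0,"tx":0,"ty":-0.053,"tz":0,"jaw":1},{"wx":0,"wy":0,"wz":0,"tx":0,"ty":-0.053,"tz":0,"jaw":1},{"wx":0,"wy":0,"wz":0,"tx":0,"ty":-0.053,"tz":0,"jaw":1},{"wx":0,"wy":0,"wz":0,"tx":0,"ty":-0.053,"tz":0,"jaw":1},{"wx":0,"wy":0,"wz":0,"tx":0,"ty":-0.053,"tz":0,"jaw":1},{"wx":0,"wy":0,"wz":0,"tx":0,"ty":-0.053,"tz":0,"jaw":1},{"wx":0,"wy":0,"wz":0,"tx":0,"ty":0,"tz":0,"jaw":1},{"wx":0,"wy":0,"wz":0,"tx":0,"ty":0,"tz":0,"jaw":1},{"wx":0,"wy":0,"wz":0,"tx":0,"ty":0,"tz":0,"jaw":1}]' 30
python3 - <<'E'
from h import *
s=st(); print(tog(np.array(s['ee_pos'])[None]))
E
```

```text
clock: 10.55
ee_pos: [558.1, 224.9, 194.6]
tcp_rot: [0.001, 0.998, -0.062, -0.001]
wrist_force: [1.0, 0.0, -0.2]
finger_gap: 0.0
t 10.55 pos [558.1 224.9 194.6] F [ 1.   0.  -0.2] gap 0.0
[[0.992, -0.125, -0.001], [-0.125, -0.992, -0.002], [-0.001, 0.002, -1.0]]
[ 0.17  0.58 -0.82  1.72  0.48  1.06 -0.94]
[[ -0.76347974 277.91354854 194.5956203 ]]
```

```bash
python3 -m crank '[{"wx":0,"wy":0,"wz":0,"tx":-0.001,"ty":0,"tz":0.05,"jaw":1},{"wx":0,"wy":0,"wz":0,"tx":0,"ty":0,"tz":0.05,"jaw":1},{"wx":0,"wy":0,"wz":0,"tx":0,"ty":0,"tz":0.03,"jaw":1},{"wx":0,"wy":0,"wz":0,"tx":0,"ty":0,"tz":0.009,"jaw":1},{"wx":0,"wy":0,"wz":0,"tx":0,"ty":0,"tz":0,"jaw":1},{"wx":0,"wy":0,"wz":0,"tx":0,"ty":0,"tz":0,"jaw":1},{"wx":0,"wy":0,"wz":0,"tx":0,"ty":0,"tz":0,"jaw":1}]' 30
python3 - <<'E'
from h import *
s=st(); print(tog(np.array(s['ee_pos'])[None]))
for n,c in(('scene',(190,350,200,420)),):
    p=snap(n,n+'7.png');a=cv2.imread(f'pics/{n}7.png')[c[0]:c[1],c[2]:c[3]]; cv2.imwrite(f'pics/{n}7c.png',cv2.resize(a,None,fx=3.5,fy=3.5,interpolation=2))
E
```

```text
clock: 11.42
ee_pos: [558.0, 227.4, 57.9]
tcp_rot: [-0.0, 0.998, -0.061, 0.001]
wrist_force: [-0.6, 0.1, -0.2]
finger_gap: -0.1
t 11.425 pos [558.  227.4  57.9] F [-0.6  0.1 -0.2] gap -0.1
[[0.992, -0.123, 0.002], [-0.123, -0.992, 0.001], [0.002, -0.001, -1.0]]
[ 0.08  0.75 -0.7   1.79  0.64  0.83 -1.05]
[[ -1.13077595 280.39135338  57.89080987]]
```

View pics/scene7c.png

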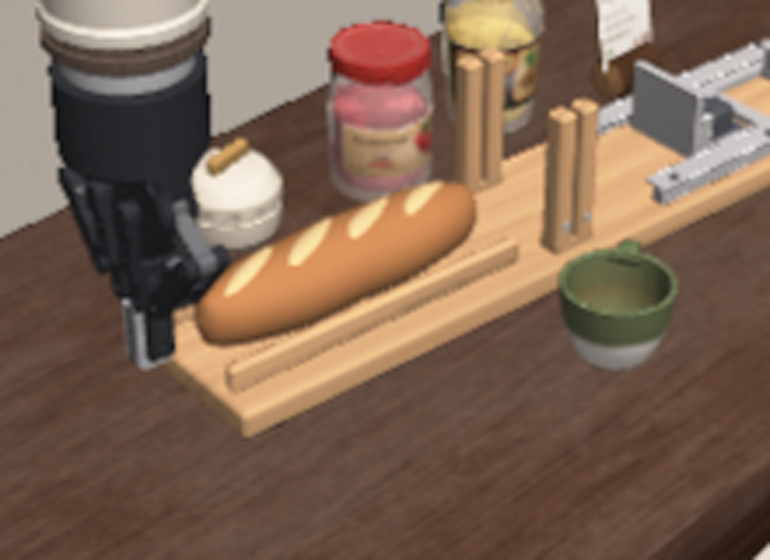

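```bash
python3 -m crank '[{"wx":0,"wy":0,"wz":0,"tx":0,"ty":0.01,"tz":0.001,"jaw":1},{"wx":0,"wy":0,"wz":0,"tx":0,"ty":0.006,"tz":0,"jaw":1},{"wx":0,"wy":0,"wz":0,"tx":0,"ty":0.006,"tz":0,"jaw":1},{"wx":0,"wy":0,"wz":0,"tx":0,"ty":0.01,"tz":0,"jaw":1},{"wx":0,"wy":0,"wz":0,"tx":0,"ty":0.01,"tz":0,"jaw":1},{"wx":0,"wy":0,"wz":0,"tx":0,"ty":0.01,"tz":0,"jaw":1},{"wx":0,"wy":0,"wz":0,"tx":0,"ty":0.01,"tz":0,"jaw":1},{"wx":0,"wy":0,"wz":0,"tx":0,"ty":0.01,"tz":0,"jaw":1},{"wx":0,"wy":0,"wz":0,"tx":0,"ty":0.008,"tz":0,"jaw":1},{"wx":0,"wy":0,"wz":0,"tx":0,"ty":0.005,"tz":0,"jaw":1},{"wx":0,"wy":0,"wz":0,"tx":0,"ty":0,"tz":0,"jaw":1}]' 30
cat > l.py <<'E'
from h import *
k=sys.argv[1]
s=st(); print(tog(np.array(s['ee_pos'])[None]))
p=snap('top',f'top{k}.png'); g=tog(cloud(p)); x,y,z=g[...,0],g[...,1],g[...,2]
for y0 in range(-120,240,15):
    q=g[(abs(x)<31)&(y>y0)&(y<y0+15)&(z>42)&(z<75)]
    if len(q)>5: print(y0,len(q),np.round(np.percentile(q[:,0],[2,98]),1),round(np.percentile(q[:,0],[2,98]).mean(),1),'ymin',round(q[:,1].min(),1))
p=snap('scene',f'sc{k}.png');a=p['pixels'][190:350,200:460,::-1]; cv2.imwrite(f'pics/sc{k}c.png',cv2.resize(a,None,fx=3,fy=3,interpolation=2))
a=cv2.imread(f'pics/top{k}.png')[190:310,220:500]; cv2.imwrite(f'pics/top{k}c.png',cv2.resize(a,None,fx=2.85,fy=2.85,interpolation=2))
E
python3 l.py 8
```

```text
clock: 12.85
ee_pos: [546.6, 142.0, 55.3]
tcp_rot: [0.0, 0.998, -0.062, -0.0]
wrist_force: [0.0, 0.1, -0.2]
finger_gap: 0.1
t 12.85 pos [546.6 142.   55.3] F [ 0.   0.1 -0.2] gap 0.1
[[0.992, -0.123, -0.0], [-0.123, -0.992, -0.001], [-0.0, 0.001, -1.0]]
[ 0.23  0.71 -0.7   1.89  0.64  0.78 -0.94]
[[ -2.0981727  194.15280646  55.29448131]]
```

View pics/sc8c.png

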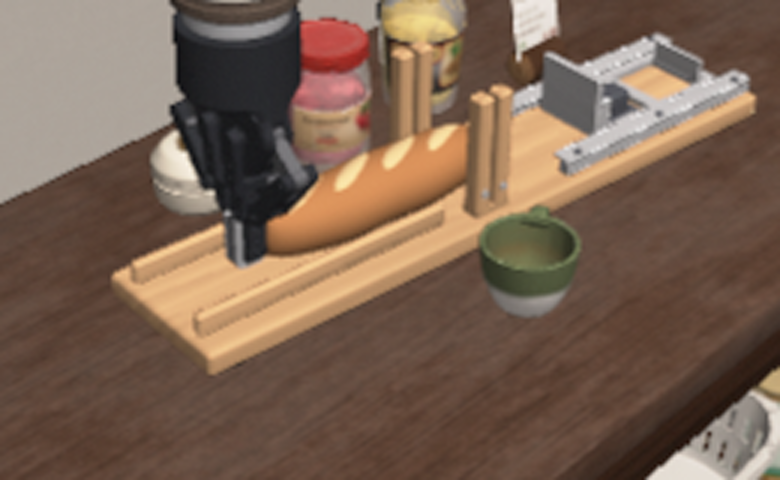

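View pics/top8c.png

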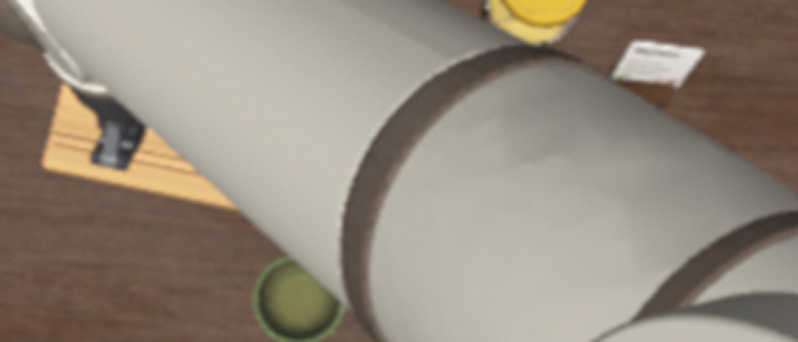

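```bash
python3 -m crank '[{"wx":0,"wy":0,"wz":0,"tx":0,"ty":0.008,"tz":0,"jaw":1},{"wx":0,"wy":0,"wz":0,"tx":0,"ty":0.009,"tz":0,"jaw":1},{"wx":0,"wy":0,"wz":0,"tx":0,"ty":0.009,"tz":0,"jaw":1},{"wx":0,"wy":0,"wz":0,"tx":0,"ty":0.009,"tz":0,"jaw":1},{"wx":0,"wy":0,"wz":0,"tx":0,"ty":0.009,"tz":0,"jaw":1},{"wx":0,"wy":0,"wz":0,"tx":0,"ty":0.009,"tz":0,"jaw":1},{"wx":0,"wy":0,"wz":0,"tx":0,"ty":0.009,"tz":0,"jaw":1},{"wx":0,"wy":0,"wz":0,"tx":0,"ty":0.006,"tz":0,"jaw":1},{"wx":0,"wy":0,"wz":0,"tx":0,"ty":0.004,"tz":0,"jaw":1},{"wx":0,"wy":0,"wz":0,"tx":0,"ty":0,"tz":0,"jaw":1}]' 30;python3 l.py 9
```

```text
clock: 14.2
ee_pos: [537.7, 70.6, 55.3]
tcp_rot: [0.0, 0.998, -0.062, -0.0]
wrist_force: [-0.1, -0.2, 0.3]
finger_gap: 0.4
t 14.2 pos [537.7  70.6  55.3] F [-0.1 -0.2  0.3] gap 0.4
[[0.992, -0.123, -0.001], [-0.123, -0.992, -0.001], [-0.0, 0.001, -1.0]]
[ 0.37  0.68 -0.71  1.94  0.64  0.76 -0.83]
[[ -2.25844287 122.21600094  55.25081001]]
75 21 [-24.5 -16.8] -20.7 ymin 77.1
90 34 [-20.   -8.7] -14.4 ymin 90.4
```

View pics/sc9c.png

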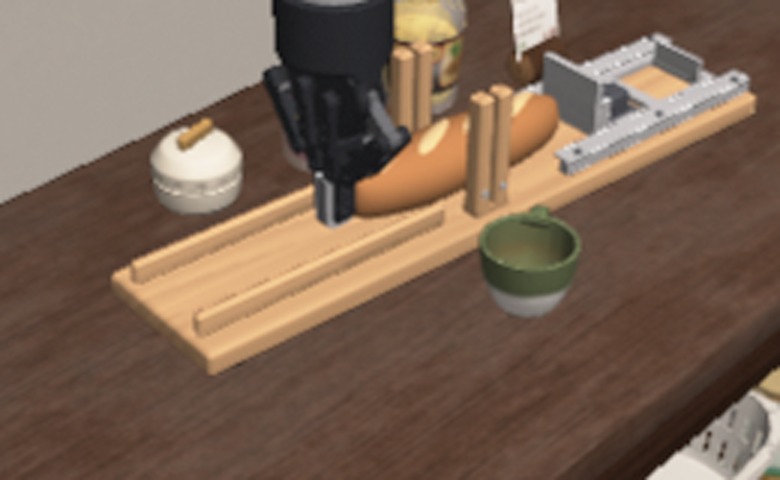

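```bash
python3 -m crank '[{"wx":0,"wy":0,"wz":0,"tx":0,"ty":0.004,"tz":0,"jaw":1},{"wx":0,"wy":0,"wz":0,"tx":0,"ty":0.004,"tz":0,"jaw":1},{"wx":0,"wy":0,"wz":0,"tx":0,"ty":0.003,"tz":0,"jaw":1},{"wx":0,"wy":0,"wz":0,"tx":0,"ty":0.002,"tz":0,"jaw":1},{"wx":0,"wy":0,"wz":0,"tx":0,"ty":0.002,"tz":0,"jaw":1}]' 30; for i in 1 2 ; do python3 l.py 1$i; done
```

```text
clock: 14.92
ee_pos: [536.0, 56.3, 55.4]
tcp_rot: [-0.0, 0.998, -0.061, -0.0]
wrist_force: [-0.4, 0.2, 0.4]
finger_gap: 0.1
t 14.925 pos [536.   56.3  55.4] F [-0.4  0.2  0.4] gap 0.1
[[0.992, -0.122, -0.0], [-0.122, -0.992, 0.0], [-0.0, -0.0, -1.0]]
[ 0.4   0.67 -0.71  1.95  0.64  0.75 -0.81]
[[ -2.15897222 107.84079547  55.4177892 ]]
45 10 [-26.6 -22.8] -24.7 ymin 49.4
60 38 [-24.5 -14.6] -19.6 ymin 60.2
75 45 [-20.5  -7.1] -13.8 ymin 75.3
t 15.025 pos [536.   56.   55.4] F [-0.2 -1.  -0.9] gap 0.2
[[0.992, -0.123, -0.0], [-0.123, -0.992, -0.0], [-0.0, 0.0, -1.0]]
[ 0.4   0.67 -0.71  1.95  0.64  0.75 -0.81]
[[ -2.12908941 107.55346002  55.40495995]]
45 11 [-26.9 -21.9] -24.4 ymin 49.4
60 38 [-24.9 -14.7] -19.8 ymin 60.2
75 42 [-20.   -7.4] -13.7 ymin 75.4
```

```bash
python3 -m crank '[{"wx":0,"wy":0,"wz":0,"tx":0,"ty":0.002,"tz":0,"jaw":1}]' 30
```

```text
clock: 15.25
ee_pos: [535.8, 54.7, 55.4]
tcp_rot: [-0.0, 0.998, -0.061, 0.0]
wrist_force: [-0.5, 0.8, 0.7]
finger_gap: -0.1
```

```bash
python3 -m crank '[{"wx":0,"wy":0,"wz":0,"tx":0,"ty":0.002,"tz":0,"jaw":1}]' 30
```

```text
clock: 15.38
ee_pos: [535.6, 52.7, 55.5]
tcp_rot: [-0.0, 0.998, -0.061, 0.0]
wrist_force: [0.4, 2.3, -1.3]
finger_gap: 0.1
```

```bash
python3 -m crank '[{"wx":0,"wy":0,"wz":0,"tx":0,"ty":0,"tz":0,"jaw":1},{"wx":0,"wy":0,"wz":0,"tx":0,"ty":0,"tz":0,"jaw":1}]' 30; python3 l.py 13
```

```text
clock: 15.62
ee_pos: [535.6, 52.5, 55.4]
tcp_rot: [-0.0, 0.998, -0.061, 0.0]
wrist_force: [0.9, 0.6, -0.9]
finger_gap: 0.4
t 15.625 pos [535.6  52.5  55.4] F [ 0.9  0.6 -0.9] gap 0.4
[[0.993, -0.122, 0.0], [-0.122, -0.993, 0.0], [0.0, -0.0, -1.0]]
[ 0.41  0.67 -0.71  1.95  0.64  0.75 -0.8 ]
[[ -2.12848313 104.03564091  55.42880476]]
45 23 [-26.3 -19.5] -22.9 ymin 45.4
60 45 [-23.7 -10.5] -17.1 ymin 60.2
75 35 [-18.3  -7.5] -12.9 ymin 75.0
```

```bash
python3 -m crank '[{"wx":0,"wy":0,"wz":0,"tx":0,"ty":0.002,"tz":0,"jaw":1}]' 30
```

```text
clock: 15.85
ee_pos: [535.6, 52.1, 55.6]
tcp_rot: [-0.001, 0.998, -0.061, 0.0]
wrist_force: [0.6, 6.4, -1.5]
finger_gap: 0.1
```

View pics/sc13c.png

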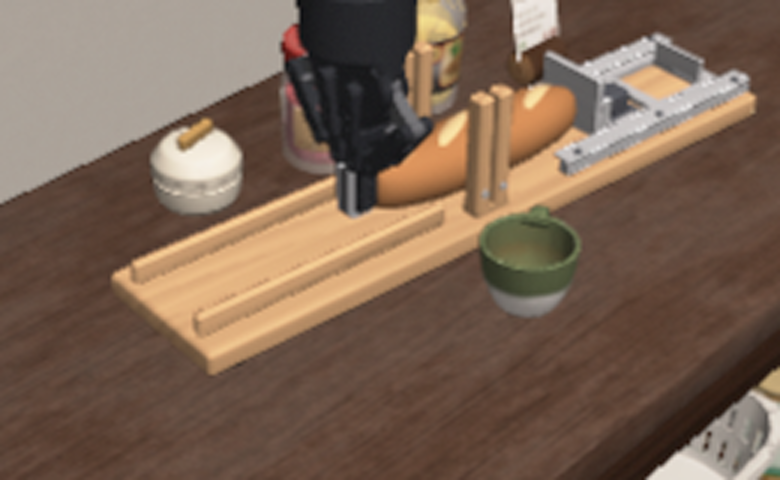

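```bash
python3 -m crank '[{"wx":0,"wy":0,"wz":0,"tx":0,"ty":0.001,"tz":0,"jaw":1},{"wx":0,"wy":0,"wz":0,"tx":0,"ty":0,"tz":0,"jaw":1},{"wx":0,"wy":0,"wz":0,"tx":0,"ty":0,"tz":0,"jaw":1}]' 30
```

```text
clock: 16.23
ee_pos: [535.6, 52.1, 55.7]
tcp_rot: [-0.002, 0.998, -0.06, 0.001]
wrist_force: [0.3, 6.7, -0.2]
finger_gap: 0.0
```

```bash
python3 -m crank '[{"wx":0,"wy":0,"wz":0,"tx":0,"ty":-0.006,"tz":0,"jaw":1},{"wx":0,"wy":0,"wz":0,"tx":0,"ty":-0.02,"tz":0,"jaw":1},{"wx":0,"wy":0,"wz":0,"tx":0,"ty":-0.02,"tz":0,"jaw":1},{"wx":0,"wy":0,"wz":0,"tx":0,"ty":0,"tz":-0.04,"jaw":1},{"wx":0,"wy":0,"wz":0,"tx":0,"ty":0,"tz":-0.05,"jaw":1},{"wx":0,"wy":0,"wz":0,"tx":0,"ty":0,"tz":-0.05,"jaw":1},{"wx":0,"wy":0,"wz":0,"tx":0,"ty":-0.03,"tz":-0.03,"jaw":1},{"wx":0,"wy":0,"wz":0,"tx":0,"ty":-0.05,"tz":0,"jaw":1},{"wx":0,"wy":0,"wz":0,"tx":0,"ty":-0.05,"tz":0,"jaw":1},{"wx":0,"wy":0,"wz":0,"tx":0,"ty":-0.05,"tz":0,"jaw":1},{"wx":0,"wy":0,"wz":0,"tx":0,"ty":-0.05,"tz":0,"jaw":1},{"wx":0,"wy":0,"wz":0,"tx":0,"ty":0,"tz":0,"jaw":1}]' 30;python3 l.py 14;  python3 - <<'E'
from h import *
for n in('top','scene'):
    p=optics.capture(n); g=tog(cloud(p)); x,y,z=g[...,0],g[...,1],g[...,2]
    q=g[(abs(x)<35)&(y<-85)&(y>-120)&(z>70)&(z<80)]; print('face',len(q),np.percentile(q[:,1],[5,50,95]))
    q=g[(abs(x)<8)&(y<-118)&(y>-154)&(z>18)&(z<50)]; print('btn',len(q),np.percentile(q[:,2],[5,50,95]))
E
```

```text
clock: 17.73
ee_pos: [566.9, 328.7, 225.5]
tcp_rot: [-0.001, 0.998, -0.058, -0.001]
wrist_force: [-0.5, -0.7, 0.2]
finger_gap: -0.6
t 17.725 pos [566.9 328.7 225.5] F [-0.5 -0.7  0.2] gap -0.6
[[0.993, -0.116, -0.001], [-0.116, -0.993, 0.003], [-0.001, -0.003, -1.0]]
[-0.    0.64 -0.84  1.55  0.5   1.17 -1.05]
[[ -4.71676604 381.98401008 225.46687501]]
-120 12 [21.7 25.3] 23.5 ymin -115.6
-105 51 [ 4.8 26.3] 15.5 ymin -104.5
-90 55 [-9.1 13.2] 2.1 ymin -88.7
-75 133 [-22.7  18.1] -2.3 ymin -74.8
-60 179 [-26.3  20.1] -3.1 ymin -60.0
-45 186 [-27.5  20.4] -3.5 ymin -45.0
-30 174 [-25.4  21. ] -2.2 ymin -30.0
-15 147 [-20.5  21.5] 0.5 ymin -14.9
0 119 [-13.5  22.6] 4.5 ymin 0.0
15 79 [-5.3 22. ] 8.4 ymin 15.2
30 39 [ 5.7 21.9] 13.8 ymin 30.2
face 46 [-104.32729297 -100.88448798  -98.38350244]Traceback (most recent call last):
  File "<stdin>", line 5, in <module>
    return _quantile_unchecked(
        a, q, axis, out, overwrite_input, method, keepdims, weights)
    return _ureduce(a,
                    func=_quantile_ureduce_func,
    ...<5 lines>...
                    overwrite_input=overwrite_input,
                    method=method)
    r = func(a, **kwargs)
    result = _quantile(arr,
                       quantiles=q,
    ...<2 lines>...
                       out=out,
                       weights=wgt)
    slices_having_nans = np.isnan(arr[-1, ...])
                                  ~~~^^^^^^^^^
IndexError: index -1 is out of bounds for axis 0 with size 0
```

View pics/sc14c.png

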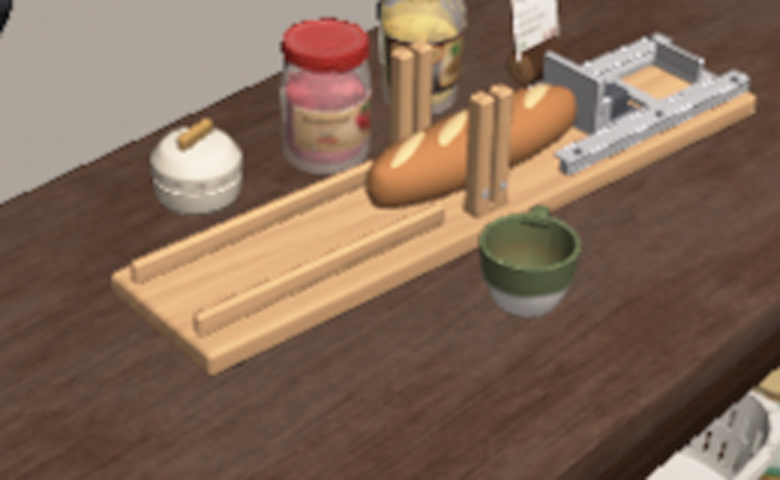

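View pics/top14c.png

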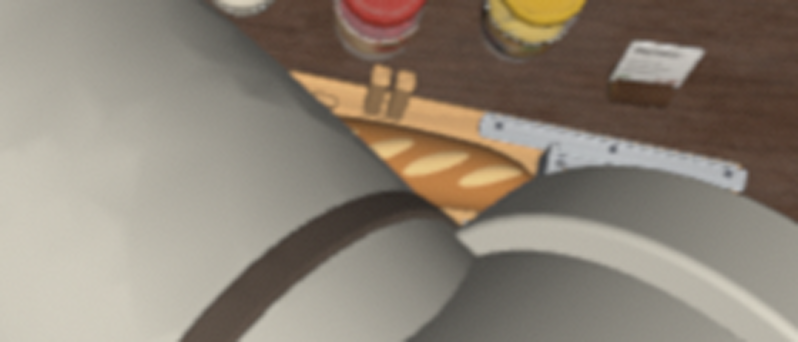

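```bash
python3 -m crank '[{"wx":0,"wy":0,"wz":0,"tx":-0.05,"ty":-0.02,"tz":0,"jaw":1},{"wx":0,"wy":0,"wz":0,"tx":-0.05,"ty":-0.02,"tz":0,"jaw":1},{"wx":0,"wy":0,"wz":0,"tx":-0.05,"ty":-0.02,"tz":0,"jaw":1},{"wx":0,"wy":0,"wz":0,"tx":-0.05,"ty":-0.02,"tz":0,"jaw":1},{"wx":0,"wy":0,"wz":0,"tx":-0.05,"ty":0,"tz":0,"jaw":1},{"wx":0,"wy":0,"wz":0,"tx":0,"ty":0,"tz":0,"jaw":1},{"wx":0,"wy":0,"wz":0,"tx":0,"ty":0,"tz":0,"jaw":1}]' 30;python3 l.py 15;  python3 - <<'E'
from h import *
for n in('top','scene'):
    p=optics.capture(n); g=tog(cloud(p)); x,y,z=g[...,0],g[...,1],g[...,2]
    for nm,m in(('face',(abs(x)<35)&(y<-85)&(y>-120)&(z>70)&(z<80)),('btn',(abs(x)<8)&(y<-118)&(y>-154)&(z>18)&(z<50))):
        q=g[m]
        if len(q):print(nm,len(q),np.percentile(q[:,1],[5,50,95]),np.percentile(q[:,2],[5,50,95]))
E
```

```text
clock: 18.75
ee_pos: [332.4, 431.8, 225.5]
tcp_rot: [0.001, 0.998, -0.063, 0.001]
wrist_force: [1.5, -0.5, -0.4]
finger_gap: -0.5
t 18.75 pos [332.4 431.8 225.5] F [ 1.5 -0.5 -0.4] gap -0.5
[[0.992, -0.125, 0.002], [-0.125, -0.992, -0.001], [0.002, 0.001, -1.0]]
[-0.24  0.47 -0.93  1.83  0.43  1.06 -1.46]
[[-249.96544942  455.70304638  225.50810795]]
-120 27 [-25.8  25.5] -0.1 ymin -119.1
-105 157 [-27.7  25.8] -0.9 ymin -104.5
-90 113 [-20.5  13.6] -3.5 ymin -89.3
-75 154 [-24.2  17.9] -3.1 ymin -74.8
-60 177 [-26.3  19.8] -3.2 ymin -60.0
-45 190 [-27.7  20.6] -3.6 ymin -44.9
-30 187 [-27.7  21.5] -3.1 ymin -30.0
-15 191 [-27.9  20.9] -3.5 ymin -15.0
0 166 [-24.3  21.7] -1.3 ymin 0.1
15 165 [-25.7  20.9] -2.4 ymin 15.1
30 175 [-26.8  20.3] -3.3 ymin 30.1
45 170 [-25.4  19.4] -3.0 ymin 45.0
60 146 [-22.9  15.8] -3.6 ymin 60.2
75 91 [-17.4  10. ] -3.7 ymin 75.1
face 87 [-103.99249932 -100.95070125  -98.43725894] [71.11977601 74.02008925 76.53641441]
btn 135 [-152.26741132 -136.18263697 -119.38651302] [36.88598211 40.08950293 42.74245301]
face 64 [-101.31698553  -96.42226919  -92.90156521] [70.39258066 73.1925324  75.4192228 ]
btn 38 [-150.39321688 -141.16073778 -132.61953642] [27.91553687 39.54420242 41.11196527]
```

View pics/top15c.png

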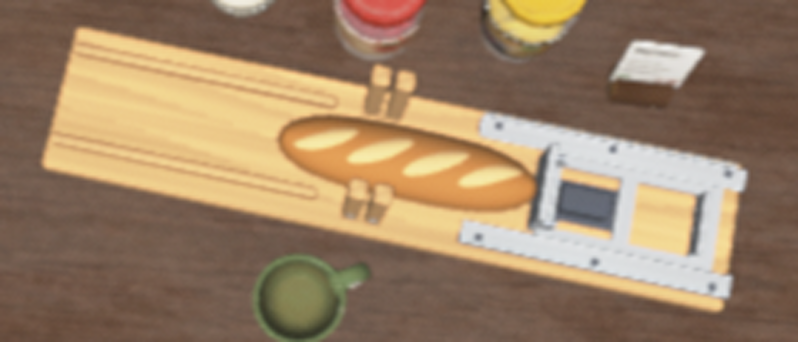

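Run:
```python
from h import *
print(env.finish_job())
```

```text
the job is handed in; nothing more can be done
None
```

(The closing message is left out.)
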